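# Pop the charging tray and trap it with the other finger

### The job

Pop the tray of the charging dock out of its latch and catch it: with one fingertip press the ejector key down until the tray jumps out, while the other finger waits in front so that the tray runs against it before it has slid halfway out. Finish while still holding the tray stopped with that finger. Do not lift or tip the tray, leave the battery pack lying in it, and do not disturb the other things on the shelf.

Things in the scene. Friction and masses are not known exactly. Their poses are not given: they have to be found in the camera images.
- dock: Fixed grey charging dock. Origin on the shelf, on the tray's centre line, below the closed tray's front face. -x: the way the tray jumps out (roughly towards the robot); +y: side of the ejector key. Base x -90..170 mm, y +-50 mm; spring housing 46 mm high over x 108..170. White rails, 14 mm high, reach x = -90; ahead of the closed tray nothing within y +-47 mm stands higher.
- key_top (a point): Centre of the top of the ejector key, a white cap 24 (dock x) by 22 mm (dock y) at dock x = -30, y = +65 mm: beside the rails, 30 mm ahead of the closed tray's front face. Top 32 mm above the shelf when up; a collar round it is 18 mm high.
- key (a joint): How far the key is pressed down (m): 0 up, 0.010 at its stop. Spring 1.5 N at first, 4 N at the stop, plus about 1 N of latch friction. The latch lets the tray go at about 0.006. It springs up again when let go.
- tray_front (a point): Middle of the top edge of the tray's outer front face, 45 mm above the shelf. Closed: dock x = 0 to -2 mm, y = 0; x becomes negative as it comes out. Once unlatched, a spring plunger behind shoves the tray with 4 N (3 N after 60 mm): it is halfway out (50 mm) within about 0.2 s, so a finger must stand in its way beforehand.
- tray: Smoked-acrylic open tray 100 (x) by 66 (y) by 37 mm high, walls 4 mm, about 120 g, loose on its rails; origin at the centre of its underside, 8 mm above the shelf, axes as the dock's. A small catch lug stands 12 mm out of its +y side, 20 mm behind the front. Its flat front face spans 8 to 45 mm above the shelf.
- pack_center (a point): Centre of the loose black battery pack, 40 x 52 x 28 mm, about 60 g, which rides in the tray's front compartment.
- controller: Purple game controller, about 170 x 90 x 45 mm, loose, lying near the dock. Origin at the middle of its underside. A bystander.
- spare_pack: Spare black battery pack 40 x 52 x 28 mm, loose on the shelf beside the dock, opposite the key. Origin at the middle of its underside. A bystander.
- game_case: Clear flat game case 105 x 170 x 11 mm, loose near the dock. Origin at the middle of its underside. A bystander.
- headset: Black VR headset about 200 x 175 x 95 mm, loose. Origin at the middle of its underside. A bystander.
- owl: White ceramic owl bookend, 90 mm wide, 145 mm high, loose. Origin at the middle of its underside. A bystander.
- mug: Blue ceramic mug, 80 mm across, 95 mm high, loose. Origin at the middle of its underside. A bystander.
Not all that is in view belongs to the job. Leave any brown look-alike of the tray alone. What is shaped like the part that bears pack_center but turquoise is not meant.

How it is judged:
By the outcome, as a careful person would: the job done as asked, in the order asked, and still so for the second after the job is handed in, while the arm keeps its last pose, push and grip.
It also fails if it takes over 32 s, if anything falls off the work surface, if the arm or the gripper's body presses on something with over 40 N, if the wrist force passes 120 N, or if a joint passes its speed limit or range.

### The arm

A 6-joint arm with a two-finger parallel gripper is mounted at the origin on the work surface. World frame = base frame: x ahead of the robot, y to its left, z up, the work surface at z = 0. Lengths are in mm, angles in degrees, forces in N, time in s.
With the tool pointing down it reaches from about 325 to 925 mm from the base axis. Payload 3.1 kg.
Tool frame: the origin (TCP) lies at the very end of the fingers, on their centre line; the grasp point (between the pads) lies grasp_offset behind it (grasp_offset is the distance from the TCP to the grasp point, in mm); z points along the fingers, y is the line along which they close (so a half turn about z gives the same grasp; the last joint's range is limited). The gripper opens to 85 mm and grips with 20 to 120 N. Pads are 22 mm wide; open, the fingers measure 114 mm over their backs; the gripper's body (76 mm by 85 mm) begins 54 mm behind the grasp point. The pads swing forward as they close: fully open they stand 13 mm farther back than shut.
Start: joints at [63.988, 12.427, 92.441, -0, 75.132, -6.429], TCP at [209.472, 588.864, 231.3] pointing down, gripper open.
Joint ranges: [-157.48, 157.48], [-44.54, 120.13], [17.64, 146.25], [-64.5, 244.5], [7.68, 150.69], [-147.95, 147.95]. Speed limits (degrees/s): [159.86, 159.86, 180, 180, 180, 180].

### API

Orientations are given as [roll, pitch, yaw] about the fixed x, y, z axes, in that order (R = Rz(yaw) Ry(pitch) Rx(roll)).
In Python, from station import * gives the robot as it stands. Calls block until the motion is done:
- goto(position, orientation): joint-space move of the TCP to a pose.
- move_l(position, attitude=None, speed=150): straight line of the TCP; attitude=None keeps the orientation; speed is the mean speed in mm/s.
- move_j(angles): joint-space move.
- grip(opening, squeeze=None): finger opening in mm; squeeze is the grip in N (None keeps the last); returns when the fingers have stopped.
- wait(seconds).
- solve_ik(position, orientation): joint angles nearest the present ones, or None.
- get_obs(): the state.
- get_image(name): name is "side" or "top"; returns the picture (420x560x3 uint8, red, green, blue); there is no depth.
- get_calibration(name): a dict with "fx", "fy", "cx", "cy" (pixels), "R" (3x3) and "t" (3): a world point X has camera coordinates R X + t. Camera axes: x right, y down, z forward; pixel columns grow to the right and rows downward; lengths in mm; the calibration is good to about 2 mm. A picture is of the moment at which its call begins. get_calibration takes no time and is no camera call.
A pose or a line that the arm cannot do raises Unreachable and nothing moves.
- sign_off(): hands the job in; it is judged then, once.
Trained networks look in the newest picture that a camera, given by its name, has taken for a name from the list of things; names that differ only in an ending like _2 or _b are one class to them, and where a whole thing is asked for, a point or a joint stands for the part that bears it (a point fixed in the world has none). Each returns a list of dicts, best first, with "score" (0 to 1); they miss things now and then, are a little off and sometimes report something else, mostly with a low value. They report only what shows in the picture. A call takes as long as a camera call. They do not tell look-alikes from the thing itself.
- spot_in(name, camera): "extent" ([centre column, centre row, width, height] in pixels, round what is visible of it).
- regions_of(name, camera): "region" (420x560 bool, what is visible of it) and "extent" ([centre column, centre row, width, height] in pixels, round what is visible of it).
The state is a dict: "t": time; "joint_pos": joint angles; "qvel": joint speeds; "effort": joint torques, N m; "tcp_pos": TCP position; "ee_rot": TCP orientation; "wrist_force": force on the tool from outside, world axes, zero at the start; "moment": the same for the moment, N m; "grip_width": finger opening in mm; "grip_force": force on a finger pad.
Only numpy, scipy, OpenCV 4.12 (cv2) and the standard library are available. Lean on these libraries where they do the work, as an engineer would, in place of code of your own. Each camera call takes 0.05 s, during which the arm holds its last target. There are 200 camera calls.

## Working session

There is one attempt and no reset: what is moved stays moved. The work goes in short steps, each a Python script; the robot and the scene stay as the last script left them, time stands still between calls to the robot, and variables do not carry over. Pictures are saved under pics/ and viewed, at most 10 in all, crops included, and the job is handed in when it is done.

```bash
mkdir -p pics
cat > h.py <<'E'
from station import *
import numpy as np, cv2
def ray(cam,u,v):
    c=get_calibration(cam);R=np.array(c["R"]);t=np.array(c["t"]).ravel()
    return -R.T@t, R.T@np.array([(u-c["cx"])/c["fx"],(v-c["cy"])/c["fy"],1])
def at(cam,u,v,z):
    o,d=ray(cam,u,v); return o+d*(z-o[2])/d[2]
def proj(cam,X):
    c=get_calibration(cam);p=np.array(c["R"])@np.array(X,float)+np.array(c["t"]).ravel()
    return np.array([c["fx"]*p[0]/p[2]+c["cx"],c["fy"]*p[1]/p[2]+c["cy"]])
E
python3 - <<'E'
from h import *
for n in("top","side"):
    im=get_image(n);cv2.imwrite(f"pics/{n}0.png",im[:,:,::-1])
    o,d=ray(n,280,210);print(n,o.round(),d.round(2))
    for k in("dock","key_top","tray","pack_center","controller","spare_pack"):
        for r in spot_in(k,n)[:3]:
            e=r["extent"];print(k,round(r["score"],2),np.round(e,1),at(n,e[0],e[1],32).round())
print(get_obs()["t"])
E
```

```text
top [ 471.   19. 1261.] [ 0.1  -0.   -0.99]
dock 0.69 [310.9 214.3  79.4  97.3] [590. -69.  32.]
tray 0.9 [240.5 275.6  44.8  36. ] [418. 118.  32.]
tray 0.87 [317.  209.2  35.7  45.6] [604. -86.  32.]
tray 0.78 [316.7 301.9  36.8  41.1] [353. -89.  32.]
pack_center 0.79 [313.4 216.   21.1  13.4] [585. -76.  32.]
pack_center 0.56 [242.9 224.4  23.5  19.1] [557. 117.  32.]
pack_center 0.31 [352.9 253.1  22.3  18.3] [ 486. -186.   32.]
controller 0.87 [240.  181.2  57.2  40.3] [676. 129.  32.]
spare_pack 0.56 [353.2 252.1  23.   19.8] [ 489. -186.   32.]
side [ 210. -880. 1139.] [ 0.25  0.61 -0.75]
dock 0.83 [304.2 232.9  92.3  38. ] [610. -88.  32.]
key_top 0.44 [280.3 216.7  12.8  10.5] [567.  -3.  32.]
tray 0.93 [222.6 202.1  36.5  33.1] [421. 119.  32.]
tray 0.68 [302.9 234.4  33.1  25.1] [604. -92.  32.]
tray 0.58 [219.8 264.8  40.5  41.3] [ 343. -106.   32.]
pack_center 0.75 [263.8 195.1  16.3  17. ] [552. 100.  32.]
pack_center 0.45 [296.6 230.7  11.2   6.5] [592. -72.  32.]
controller 0.73 [297.4 185.   36.5  33.2] [669. 102.  32.]
spare_pack 0.59 [280.5 276.7  25.7  22.8] [ 487. -206.   32.]
spare_pack 0.16 [304.6 233.7  33.5  27.6] [610. -91.  32.]
0.7
```

View pics/top0.png

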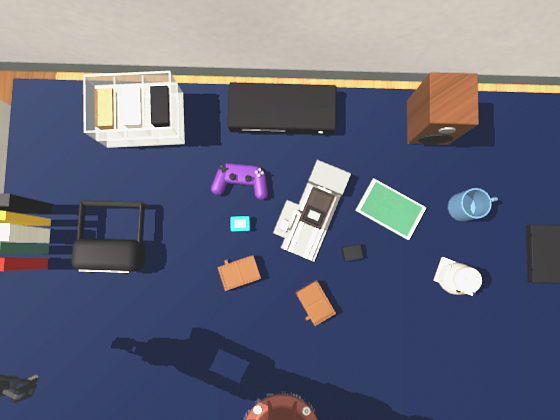

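View pics/side0.png

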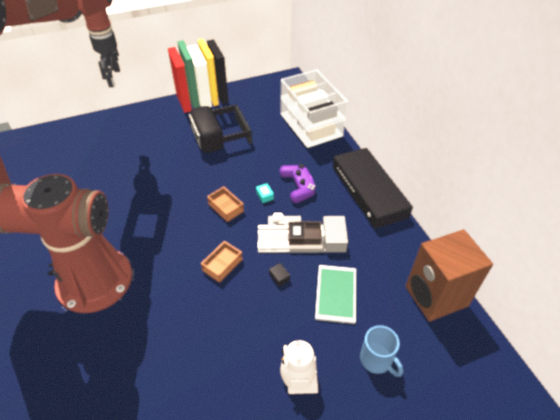

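The top view shows the dock running from about (301,250) at the rail ends to (330,175) at the housing, with the key at about (288,218) on its left. The brown look-alikes are at (240,273) and (316,302). The side view shows the key at about (278,217). Next I'll zoom in on the dock.

Run:
```python
import cv2,numpy as np
a=cv2.imread("pics/top0.png")[155:267,255:365];b=cv2.imread("pics/side0.png")[185:275,245:365]
cv2.imwrite("pics/z.png",np.vstack([cv2.resize(x,(500,h),interpolation=cv2.INTER_CUBIC)[:300] if 0 else cv2.resize(x,(400,int(400*x.shape[0]/x.shape[1])),interpolation=cv2.INTER_CUBIC) for x,h in((a,0),)]))
a=cv2.resize(a,None,fx=5,fy=5,interpolation=cv2.INTER_CUBIC);cv2.imwrite("pics/zt.png",a)
b=cv2.resize(b,None,fx=6,fy=6,interpolation=cv2.INTER_CUBIC);cv2.imwrite("pics/zs.png",b)
```

```text
(no output)
```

View pics/zt.png

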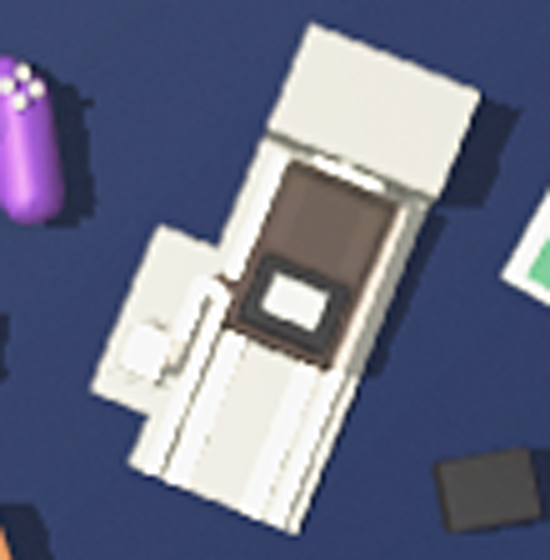

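View pics/zs.png

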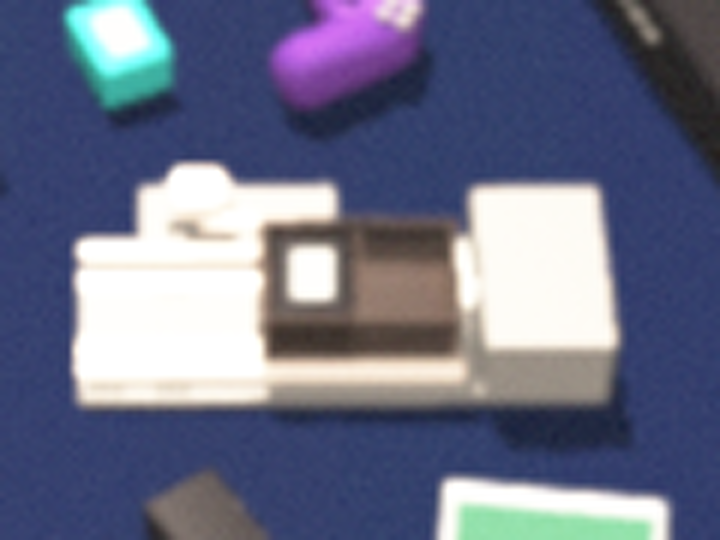

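Both crops are clear. In the top view the key cap centre is at crop (147,347), the tray's front edge runs from (225,325) to (332,368), and the housing corners are sharp. I'll fit the dock pose to these features and then move above it.

```bash
cat >> h.py <<'E'
def W(p,x,y,z):
    c,s=np.cos(p[2]),np.sin(p[2]); return np.array([p[0]+c*x-s*y,p[1]+s*x+c*y,z])
E
python3 - <<'E'
from h import *
from scipy.optimize import least_squares
T=[((312,22),(170,50,46)),((480,95),(170,-50,46)),((440,195),(108,-50,46)),((268,135),(108,50,46)),((297,533),(-90,-50,14)),((130,462),(-90,50,14)),((225,325),(-1,33,45)),((332,368),(-1,-33,45)),((147,347),(-30,65,32))]
S=[((470,187),(108,50,46)),((600,187),(170,50,46)),((615,347),(170,-50,46)),((483,347),(108,-50,46)),((200,182),(-30,65,32)),((266,228),(-1,33,45)),((266,335),(-1,-33,45)),((78,405),(-90,-50,0))]
L=[("top",255+(u-2)/5,155+(v-2)/5,m) for (u,v),m in T]+[("side",245+(u-2.5)/6,185+(v-2.5)/6,m) for (u,v),m in S]
f=lambda p:np.concatenate([proj(c,W(p,*m))-[u,v] for c,u,v,m in L])
r=least_squares(f,[590,-70,-.45],loss="soft_l1");p=r.x
print(p,np.degrees(p[2]));print(f(p).reshape(-1,2).round(1).tolist())
np.save("p.npy",p)
print("key",W(p,-30,65,32),"front",W(p,-1,0,45))
print(get_obs()["ee_rot"],get_obs()["wrist_force"]);
import station;print(getattr(station,"grasp_offset",None))
for y in(0,180):
    R=[180,0,np.degrees(p[2])+y];print(R,solve_ik(W(p,-30,32.5,110),R),solve_ik(W(p,-30,32.5,20),R))
E
```

```text
[ 5.64705059e+02 -6.76446117e+01 -3.69050440e-01] -21.145032617353394
[[0.1, -0.0], [0.3, -0.8], [-0.1, -0.1], [0.4, -2.0], [0.2, -0.4], [0.1, -0.2], [-0.4, -1.0], [0.7, -0.2], [0.1, 0.3], [-0.0, 0.5], [-1.2, 0.4], [-0.4, 0.0], [0.2, 0.1], [-0.6, 0.8], [-1.9, -1.7], [-1.4, -2.1], [-0.3, 0.2]]
key [560.17239786   3.80085692  32.        ] front [563.77238867 -67.28388171  45.        ]
[1.79994008e+02 2.89878809e-04 1.60416314e+02] [-0.00300511  0.75718916  0.19249211]
18.700000000000003
[180, 0, np.float64(-21.145032617353394)] [-1.00916302e+01  1.11440538e+01  1.08075181e+02 -2.54444375e-14
  6.07807653e+01  1.01053402e+02] [-1.00916302e+01  1.92789412e+01  1.09753574e+02 -2.54444375e-14
  5.09674844e+01  1.01053402e+02]
[180, 0, np.float64(158.8549673826466)] [-10.09163025  11.14405382 108.07518087   0.          60.78076531
 -78.94659763] [-10.09163025  19.27894119 109.7535744    0.          50.96748441
 -78.94659763]
```

Run:
```python
from h import *
p=np.load("p.npy");R=[180,0,np.degrees(p[2])+180]
goto(W(p,-30,32.5,110),R); grip(50)
move_l(W(p,-30,32.5,48))
o=get_obs();print(o["t"],o["tcp_pos"],o["grip_width"],o["wrist_force"])
ims=[]
for n,(r,c) in(("top",(185,260)),("side",(165,235))):
    im=get_image(n)[r:r+90,c:c+120,::-1];ims.append(cv2.resize(im,(600,450),interpolation=cv2.INTER_CUBIC)[:300] if 0 else cv2.resize(im,(400,300),interpolation=cv2.INTER_CUBIC))
cv2.imwrite("pics/h.png",np.hstack(ims))
for y in(65,0):
    for z in (32,45): print(y,z,proj("side",W(p,-30,y,z)))
```

```text
4.2333 [548.58541154 -26.56310351  48.06399982] 49.934599174799715 [ 0.41129322 -0.46557535 -0.58398081]
65 32 [277.32237505 215.70737367]
65 45 [277.32901098 212.93132262]
0 32 [277.46311862 232.25761332]
0 45 [277.47093426 229.51178018]
```

View pics/h.png

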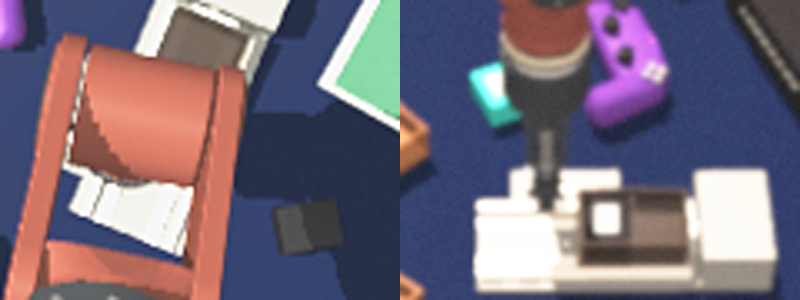

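The fingers straddle as planned. In the side crop the near fingertip is at (548,205), ahead of the tray front and about 5–8 mm above the nominal TCP height. The far finger is over the key, so I'll press down with force feedback.

Run:
```python
from h import *
p=np.load("p.npy"); a=np.array([np.cos(p[2]),np.sin(p[2])]);n=np.array([-a[1],a[0]])
f0=np.array(get_obs()["wrist_force"]);z=36
hit=False
while z>=9:
    move_l(W(p,-30,32.5,z),speed=40 if z>34 else 20)
    o=get_obs();f=np.array(o["wrist_force"])-f0
    print(round(o["t"],2),z,round(o["tcp_pos"][2],1),"fx %.1f fy %.1f fz %.1f"%(f[:2]@a,f[:2]@n,f[2]),np.round(o["moment"],2))
    if f[2]>14 or f[:2]@a<-2.5: break
    z-=1
wait(.3);im=get_image("side")[165:255,235:355,::-1]
cv2.imwrite("pics/p.png",cv2.resize(im,(600,450),interpolation=cv2.INTER_CUBIC))
o=get_obs();print(o["t"],np.array(o["wrist_force"])-f0)
```

```text
4.78 36 35.6 fx -0.1 fy 0.0 fz -0.1 [ 0.08 -0.03 -0.01]
5.03 35 35.0 fx 0.7 fy -1.2 fz 0.3 [ 0.04 -0.05 -0.03]
5.28 34 34.0 fx -0.3 fy -0.8 fz 0.3 [0.02 0.04 0.01]
5.53 33 32.9 fx -0.5 fy -1.0 fz -0.0 [ 0.02 -0.06  0.02]
5.78 32 31.9 fx 0.3 fy -0.7 fz 0.5 [-0.01  0.01  0.01]
6.03 31 30.9 fx -0.2 fy -0.0 fz -0.2 [ 0.05  0.02 -0.01]
6.28 30 29.9 fx -0.2 fy -0.3 fz 0.7 [0.01 0.03 0.01]
6.53 29 29.0 fx 0.4 fy 0.1 fz -0.5 [ 0.09 -0.02  0.02]
6.78 28 28.1 fx -0.5 fy 0.6 fz 1.0 [ 0.06  0.01 -0.04]
7.03 27 27.1 fx 0.2 fy 0.0 fz 2.7 [0.04 0.04 0.  ]
7.28 26 26.0 fx 0.0 fy -0.6 fz 2.5 [0.07 0.04 0.  ]
7.53 25 25.0 fx 0.1 fy -0.1 fz 2.0 [ 0.04 -0.01 -0.04]
7.78 24 23.8 fx -2.0 fy -0.1 fz 2.9 [ 0.22  0.21 -0.1 ]
8.03 23 22.8 fx -3.0 fy -0.5 fz 3.3 [ 0.27  0.44 -0.1 ]
8.3833 [-4.29295607  2.27581452  3.73317998]
```

View pics/p.png

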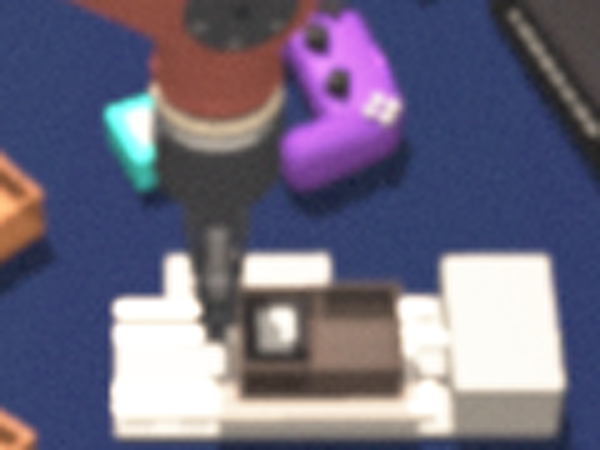

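The tray has moved out about 15 mm (crop column 267 → 240) and rests against the waiting finger. The steady push of about 4.9 N matches the plunger. The pack is still in the tray and the controller hasn't moved.

Run:
```python
from h import *
wait(.5);o=get_obs();print(o["t"],o["wrist_force"],o["tcp_pos"]);print(sign_off())
```

```text
8.8833 [-4.27583333  2.61099828  4.71023826] [547.88430026 -26.29268573  22.76050191]
the job is handed in; nothing more can be done
None
```

I pressed the key, the tray popped out about 15 mm against the waiting finger, and I handed the job in at 8.9 s with it still held; the pack was in place and nothing else was seen to move.

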